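Load a fresh stick of staples into the bench stapler

TASK

The bench stapler has run empty: pull its follower right back by the black handle and swing the handle over into the catch so that it stays back by itself, then set the wide stick of staples (the only one that fits over the rail) legs down on the rail between head and follower. Swing the handle out of the catch again and ease the follower up by hand until it has pushed the stick fully home against the nose and keeps it pressed there, and let go. Do not let the follower snap forward, do not force anything, and leave the other staples and the things on the bench where they are.

Things in the scene. Friction and masses are not known exactly. Their poses are not given: they have to be found in the camera images.
- stapler: Fixed bench stapler of grey cast metal. Origin on the bench top (z 0) under its nose face, on the track's midline; x = feed direction (towards head and nose), y left of it, z up. All stapler positions told here are in this frame, in mm. Bed plate x -314 to 123, y -45 to 45, 14 thick. Beam under the rail 16 wide, z 64 to 88. On the rail's rear part a catch block is clamped: see swing.
- rail (a point): On top of the rail's middle line at x -75, z 110, in the loading gap. The rail is a steel bar, open above and beside: x -298 to 0, 28.4 wide, top z 110 with shoulders rounded to 4 mm radius, straight sides down to z 88. With the follower parked, the gap runs from the head (x -12) to the follower's front face (x = -feed).
- nose (a point): On the flat nose face (x 0, y 0, z 110) which stops the staples. The head reaches back over it: x -12 to 106, 52 wide, z 120 to 166, with cheeks at y 20 to 25 on both sides from x -12 on. A hand lever (not used) rises from the head towards +x, up to z 253.
- feed (a joint): How far the follower is pulled back, m, along the stapler's -x; 0 = run out, its front face on the nose. A spring pulls it to 0: 7 N at 0, 10 N at 0.16. The catch block's stop blocks it hard; the block is clamped anywhere such that this is at 0.136 to 0.186, which is not measured: feel for it. With the stick fully home it rests on it at 0.100.
- follower: Sprung steel saddle on the rail: 80 long behind its front face, 35 wide, top z 116, moving mass 0.2 kg. Origin: the stapler's origin moved back by feed. Its handle pivots at x -70 minus feed, y 0, z 121 about the feed direction.
- swing (a joint): Handle's angle, rad: 0 upright, growing to stapler's +y side, at most 1.2; stiff pivot (0.03 N m). With the follower within 5 mm of its stop, swung past 1 its 8 mm arm lies in the block's notch (y 20 to 25, teeth z 123 to 145); let forward it rests on the front tooth 6 mm off the stop. To free it pull it 2 to 3 mm back and swing it under 0.5; before the tooth it only swings to about 0.55.
- grip (a point): Centre of the black drum grip at the handle's end, 66 from the pivot: the place to hold the follower by. The drum is 28 long, lies along the feed direction, 20 diameter, and revolves freely on its pin, so that pinched by its two ends (fingers before and behind it along the feed direction) it can be carried round.
- wide_stick: The stick to load: copper-coloured glued staples, upside-down U section, 100 long, 35 wide, 18 high, 60 g; 30.8 between the legs, crown 3.5 thick. Lies legs down on the bench. Origin at the underside centre (level of the leg ends), x along it, either way round. Seated on the rail its origin is at z 95.5 of the stapler; fully home, at x -50.
- narrow_stick: Other staples, to leave alone: like the wide stick but only 24 wide, 18 high, 100 long; too narrow for the rail.
- tall_stick: Other staples, to leave alone: 24 wide, 30 high, 100 long; too narrow for the rail.
- mug: Green plastic mug, 80 diameter, 95 high; leave alone. Origin at the underside centre.
- tape: Roll of packing tape lying flat, 90 diameter, 48 high; leave alone. Origin at the underside centre.
- sample: Black stone sample tile 100 x 100 x 20 lying on the bench with a smaller grey one on it; leave alone. Origin at the underside centre.
Things that resemble listed ones, but are neither listed nor needed, are in the scene too. What is shaped like the wide_stick but blue or yellow is not meant.

How it is judged (in metres and radians):
On the way, in this order (a step that is already met when the one before it is completed fails the run):
1. the follower is parked: pulled back, handle in the catch, and let go (value of joint feed above 0.126 m and value of joint swing above 0.8 rad and contact force between the fingers and follower below 0.1 N), for 0.3 s.
2. the wide stick sits legs down on the rail, let go, with the follower still parked behind it (value of joint feed above 0.126 m and z of wide_stick in the frame of stapler between 0.0925 and 0.0985 m and x of wide_stick in the frame of stapler between -0.14 and -0.045 m and angle between the x axis of wide_stick and the x axis of stapler, either way round below 0.08 rad and contact force between the fingers and wide_stick below 0.1 N), for 0.2 s.
At the end, for the whole second after the job is handed in: The wide stick is seated legs down on the rail, fully home within 2.5 mm of the nose, level and in line within 0.08 rad, at rest, and the follower presses on its rear end with more than 3 N (feed 0.097 to 0.103), with the gripper clear (x of wide_stick in the frame of stapler above -0.0525 m and z of wide_stick in the frame of stapler between 0.0925 and 0.0985 m and angle between the x axis of wide_stick and the x axis of stapler, either way round below 0.08 rad and angle between wide_stick's own z axis and vertical below 0.08 rad and contact force between follower and wide_stick above 3 N and value of joint feed between 0.097 and 0.103 m and linear speed of wide_stick below 0.02 m/s); the robot touches nothing.
It fails at once if the follower snaps forward (faster than 0.4 m/s) (velocity of joint feed below -0.4 m/s).
It fails at once if the staples are forced: more than 40 N between stick and stapler (contact force between wide_stick and stapler above 40 N).
It fails at once if the follower is hauled against its end stop or jammed on the stick with more than 25 N (contact force between follower and stapler above 25 N or contact force between follower and wide_stick above 25 N).
It fails at once if other staples or things on the bench are disturbed (moved more than 20 mm) (distance of any of narrow_stick, tall_stick, mug, tape, sample from where it was at the start of the episode above 0.02 m).
It also fails if it takes over 72 s, if anything falls off the work surface, if the arm or the gripper's body presses on something with over 40 N, if the wrist force passes 120 N, or if a joint passes its speed limit or range.

ROBOT

A 6-joint arm with a two-finger parallel gripper is mounted at the origin on the work surface. World frame = base frame: x ahead of the robot, y to its left, z up, the work surface at z = 0. Lengths are in m, angles in degrees, forces in N, time in s.
With the tool pointing down it reaches from about 0.3 to 0.75 m from the base axis. Payload 8.5 kg.
Tool frame: the origin (TCP) lies at the very end of the fingers, on their centre line; the grasp point (between the pads) lies 19 mm behind it (env.grasp_offset is the distance from the TCP to the grasp point, in m); y points along the fingers, z is the direction in which the jaws open and shut, and the axes are right-handed (so a half turn about y gives the same grasp; the last joint's range is limited). The gripper opens to 85 mm and grips with 20 to 120 N. Pads are 22 mm wide; open, the fingers measure 114 mm over their backs; the gripper's body (76 mm by 85 mm) begins 54 mm behind the grasp point. The pads swing forward as they close: fully open they stand 13 mm farther back than shut.
Start: joints at [-80.632, 21.807, 74.336, -0, 83.858, -12.336], TCP at [0.203, -0.511, 0.231] pointing down, gripper open.
Joint ranges: [-178.18, 178.18], [-50.72, 133.34], [12.68, 142.11], [-81.47, 261.47], [9.98, 163.14], [-165.26, 165.26]. Speed limits (degrees/s): [136.94, 136.94, 180, 180, 180, 180].

INTERFACE

Orientations are given as a 3x3 rotation matrix whose columns are the frame's x, y, z axes.
In Python, from rig import env gives the robot as it stands. The module is installed in compiled form; this text tells all that it offers.
- The arm moves only by the shell command python3 -m pendant 'ROWS' [FORCE]. ROWS is JSON, a list of rows, each a list of 3 entries, a list of its own where there are three numbers: the shift along the world's x, y, z as a fraction of full scale, then the turn about the world's z as a fraction of full scale, then the opening, from 0 (shut) to 1 (fully open). A call has 1 to 12 rows; each row shifts and turns the commanded pose from where the row before left it; what a row does not reach is not made up. Full scale, the value 1, is 30 mm for a shift and 5 degrees for a turn. A row lasts 1/12 s, in which the tool goes at most 41.7 mm and 7.16 degrees, less where a joint would pass 70% of its speed; a pose out of reach is approached as far as the arm can. A call with a number of a shift or a turn outside -1 to 1 is refused whole. A call with a gripper value outside its range is refused whole. The fingers move at their own pace and stop on an object; FORCE is the grip in N (left out, the last holds). Time passes only in rows, so rows that do not move let the fingers close. It gives the time, the measured TCP pose, the force and the opening at its end, in the units of the state.
- env.observe(): the state, without advancing time (a new reading comes with each control period).
- env.get_image(name): name is "side" or "top" or "wrist"; returns (picture, depth): 384x512x3 uint8, red, green, blue; 384x512 float32, m along the optical axis (not along the pixel's ray), 0 where there is no reading.
- env.camera_model(name): a dict with "camera_matrix" (3x3 intrinsics, pixels), "R" (3x3) and "t" (3): a world point X has camera coordinates R X + t; the wrist camera has in their place "tool_from_camera" (4x4, takes a point from camera to tool coordinates, whose origin is the TCP and whose axes are the tool frame's). Camera axes: x right, y down, z forward; pixel columns grow to the right and rows downward; lengths in m; the calibration is good to about 2 mm. A picture is of the moment at which its call begins: read the wrist's pose just before it. camera_model takes no time and is no camera call.
- env.close_job(): hands the job in, once; it reports no verdict.
The state is a dict: "time_s": time; "q": joint angles; "qvel": joint speeds; "joint_efforts": joint torques, N m; "position": TCP position; "tool_rot": TCP orientation; "ft_force": force on the tool from outside, world axes, zero at the start; "wrist_torque": the same for the moment, N m; "grip_width": finger opening in m.
Only numpy, scipy, OpenCV 4.12 (cv2) and the standard library are available. Lean on these libraries where they do the work, as an engineer would, in place of code of your own. Each camera call takes 0.05 s, during which the arm holds its last target.

## Working session

There is one attempt and no reset: what is moved stays moved. The work goes in short steps, Python scripts to look and compute and a shell command to move; the robot and the scene stay as the last step left them, time stands still between calls to the robot, and variables do not carry over. Pictures are saved under pics/ and viewed, and the job is handed in when it is done.

```bash
mkdir -p pics; ls
cat > h.py <<'E'
import numpy as np,cv2
from rig import env
def save(name,fn):
    im,d=env.get_image(name); cv2.imwrite('pics/'+fn+'.png',cv2.cvtColor(im,cv2.COLOR_RGB2BGR)); np.save('pics/'+fn+'.npy',d); return im,d
def pts(name,uv,d):
    m=env.camera_model(name);K=np.array(m['camera_matrix']);uv=np.atleast_2d(uv)
    z=np.array([d[int(v),int(u)] for u,v in uv])
    c=np.c_[(uv[:,0]-K[0,2])/K[0,0]*z,(uv[:,1]-K[1,2])/K[1,1]*z,z]
    return (c-np.array(m['t']))@np.array(m['R'])
def cloud(name,d):
    m=env.camera_model(name);K=np.array(m['camera_matrix']);v,u=np.mgrid[:384,:512]
    c=np.stack([(u-K[0,2])/K[0,0]*d,(v-K[1,2])/K[1,1]*d,d],-1)
    return (c-np.array(m['t']))@np.array(m['R'])
def ray(name,uv,z):
    m=env.camera_model(name);K=np.array(m['camera_matrix']);R=np.array(m['R']);t=np.array(m['t'])
    uv=np.atleast_2d(uv).astype(float)
    r=np.c_[(uv[:,0]-K[0,2])/K[0,0],(uv[:,1]-K[1,2])/K[1,1],np.ones(len(uv))]@R
    o=-R.T@t
    s=(z-o[2])/r[:,2]
    return o+s[:,None]*r
E
python3 - <<'E'
from h import *
for n in('top','side','wrist'): save(n,n+'0')
np.set_printoptions(precision=3,suppress=True)
for n in('top','side','wrist'): print(env.camera_model(n))
print(env.observe(), env.grasp_offset)
E
```

```text
pics
{'camera_matrix': array([[414.729,   0.   , 255.984],
       [  0.   , 414.729, 192.932],
       [  0.   ,   0.   ,   1.   ]]), 'R': array([[ 0.008, -1.   ,  0.008],
       [-0.998, -0.008, -0.068],
       [ 0.068, -0.008, -0.998]]), 't': array([0.018, 0.516, 1.258])}
{'camera_matrix': array([[395.469,   0.   , 257.278],
       [  0.   , 395.469, 192.167],
       [  0.   ,   0.   ,   1.   ]]), 'R': array([[-0.992, -0.123, -0.01 ],
       [-0.087,  0.761, -0.643],
       [ 0.087, -0.637, -0.766]]), 't': array([0.528, 0.106, 1.233])}
{'camera_matrix': array([[316.562,   0.   , 251.617],
       [  0.   , 316.562, 194.531],
       [  0.   ,   0.   ,   1.   ]]), 'tool_from_camera': array([[ 0.   ,  0.956,  0.292, -0.073],
       [ 0.   , -0.292,  0.956, -0.143],
       [ 1.   , -0.   , -0.   ,  0.001],
       [ 0.   ,  0.   ,  0.   ,  1.   ]])}
{'time_s': 0.15, 'q': array([-80.633,  21.831,  74.371,  -0.002,  83.857, -12.335]), 'qvel': array([-0.028, -0.036, -0.11 ,  0.037, -0.098, -0.096]), 'joint_efforts': array([  0.003, -44.862, -23.135,  -0.   ,   0.004,   0.   ]), 'position': array([ 0.203, -0.511,  0.231]), 'tool_rot': array([[-0.929, -0.   ,  0.37 ],
       [-0.37 ,  0.001, -0.929],
       [-0.   , -1.   , -0.001]]), 'ft_force': array([ 0.06 ,  0.604, -0.174]), 'wrist_torque': array([ 0.003, -0.009, -0.005]), 'grip_width': 0.08521467283865064} 0.0187
```

View pics/top0.png

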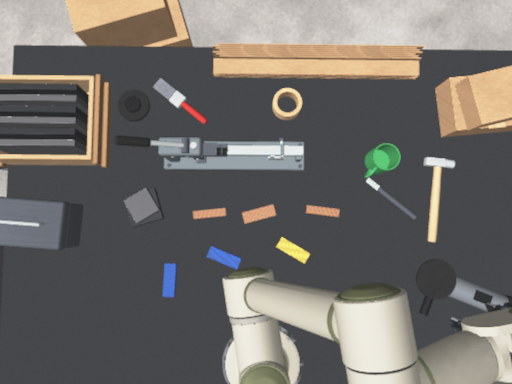

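View pics/side0.png

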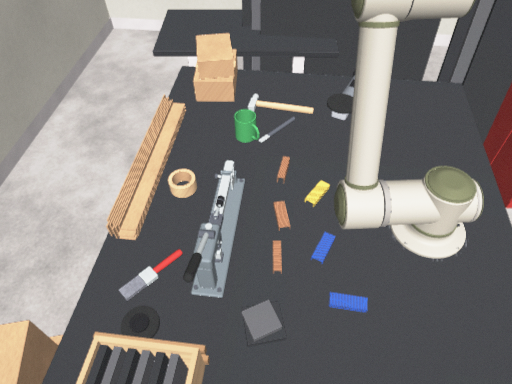

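Run:
```python
import cv2
t=cv2.imread('pics/top0.png'); cv2.imwrite('pics/topz.png',cv2.resize(t[120:270,110:340],None,fx=3.4,fy=3.4,interpolation=cv2.INTER_CUBIC))
t=cv2.imread('pics/side0.png'); cv2.imwrite('pics/sidez.png',cv2.resize(t[140:310,160:350],None,fx=3.5,fy=3.5,interpolation=cv2.INTER_CUBIC))
```

```text
(no output)
```

View pics/topz.png

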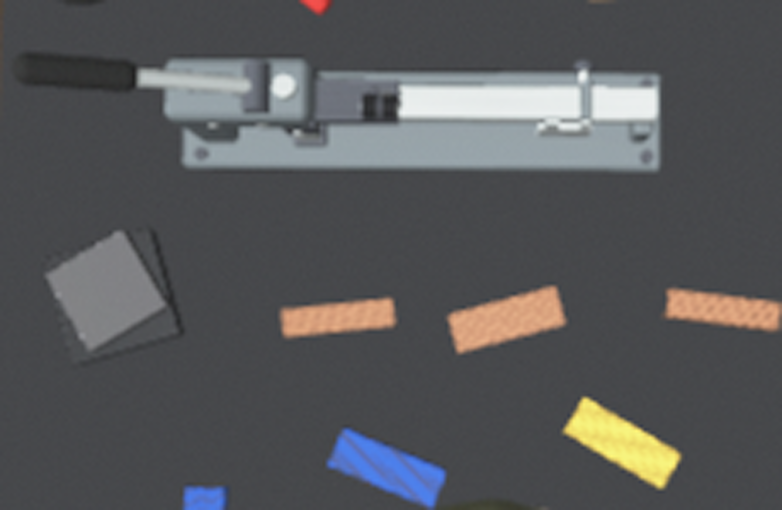

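View pics/sidez.png

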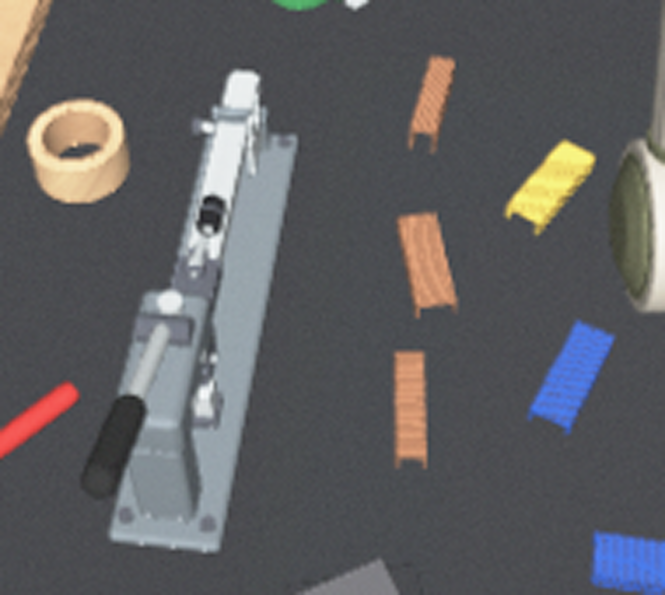

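View pics/wrist0.png

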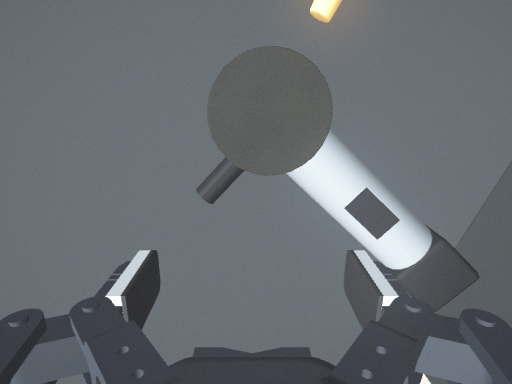

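Run:
```python
from h import *
np.set_printoptions(precision=4,suppress=True)
im=cv2.cvtColor(cv2.imread('pics/top0.png'),cv2.COLOR_BGR2RGB); d=np.load('pics/top0.npy')
P=cloud('top',d); hsv=cv2.cvtColor(im,cv2.COLOR_RGB2HSV)
f=lambda u,v:(u/3.4+110-.35,v/3.4+120-.35)
# plate corners at z .014 by ray
pc=ray('top',[f(658,75),f(660,170),f(183,170)],.014); print('plate',pc, np.linalg.norm(pc[0]-pc[1]),np.linalg.norm(pc[1]-pc[2]))
# plate surface pts
reg=np.zeros((384,512),bool); reg[135:175,158:310]=1
m=reg&(P[...,2]>.009)&(P[...,2]<.02); q=P[m]; print(m.sum(),q[:,2].mean())
r=cv2.minAreaRect(((q[:,:2])*1000).astype(np.float32)); print('plate rect',r)
# rail top
m=reg&(abs(P[...,2]-.11)<.004)&(np.arange(512)[None]>228); q=P[m]; print('rail',len(q),q[:,2].mean(),cv2.minAreaRect((q[:,:2]*1000).astype(np.float32)))
vx=cv2.fitLine((q[:,:2]).astype(np.float32),cv2.DIST_HUBER,0,.01,.01).ravel(); print(vx)
# drum
m=reg&(P[...,2]>.175)&(P[...,2]<.205)&(np.arange(512)[None]>210); q=P[m]; print('drum',len(q),q.min(0),q.max(0),np.median(q,0)) if len(q) else 0
# copper
m=((hsv[...,0]<18)&(hsv[...,1]>90)&(hsv[...,2]>90)).astype(np.uint8)
n,l,s,c=cv2.connectedComponentsWithStats(m)
for i in range(1,n):
    if s[i,4]>100 and 195<c[i,1]<230:
        cnt=cv2.findContours((l==i).astype(np.uint8),0,1)[0][0][:,0,:]
        z=np.median(P[l==i][:,2])
        R=cv2.minAreaRect((ray('top',cnt,z)[:,:2]*1000).astype(np.float32)); print(c[i],s[i,4],z,R, np.median(P[l==i],0))
```

```text
plate [[ 0.6772 -0.1234  0.014 ]
 [ 0.5897 -0.1253  0.014 ]
 [ 0.586   0.3086  0.014 ]] 0.0875090510250933 0.43387845304955147
1867 0.013622259084958737
plate rect ((634.1023559570312, 93.99884033203125), (88.60295104980469, 435.4808044433594), 0.5323767066001892)
rail 648 0.1096001338551567 ((639.6590576171875, -3.5340347290039062), (58.77582931518555, 210.30821228027344), 0.5972659587860107)
[ 0.0022  1.      0.6346 -0.015 ]
drum 85 [0.6078 0.1048 0.1835] [0.6277 0.1319 0.1971] [0.6174 0.118  0.192 ]
[258.5884 213.4644] 379 0.01772538845989383 ((453.1978759765625, 13.790897369384766), (35.694339752197266, 99.86194610595703), 15.33250904083252) [0.454  0.0127 0.0177]
[322.3094 210.6763] 278 0.029103751950611313 ((462.61102294921875, -179.7871856689453), (101.83744049072266, 25.30063819885254), 83.32194519042969) [ 0.462  -0.1793  0.0291]
[209.0372 212.9963] 269 0.0171668552709806 ((453.2853088378906, 165.66664123535156), (24.99349021911621, 99.68950653076172), 6.146251201629639) [0.4533 0.1656 0.0172]
```

```bash
cat >> h.py <<'E'
O=np.array([.6332,.1895,0]);ex=np.array([-.009,1,0]);ey=np.array([-1,-.009,0])
def st(p): p=np.atleast_2d(p)-O; return np.c_[p@ex,p@ey,p[:,2]]*1000
E
python3 - <<'E'
from h import *
np.set_printoptions(precision=1,suppress=True)
for n in('top','side'):
    d=np.load(f'pics/{n}0.npy'); P=cloud(n,d); S=st(P.reshape(-1,3)).reshape(384,512,3)
    im=cv2.imread(f'pics/{n}0.png'); dark=im.max(2)<70
    m=(abs(S[...,0]+70)<30)&(abs(S[...,1])<50)&(S[...,2]>150)&(S[...,2]<215)
    q=S[m]; print(n,'drum',len(q),q.min(0),q.max(0),np.median(q,0), np.percentile(q[:,2],95))
    m=(S[...,0]>-170)&(S[...,0]<-90)&(abs(S[...,1])<10)&(abs(S[...,2]-110)<8); q=S[m]; print('railtop',len(q),q.mean(0))
    m=(S[...,0]>-170)&(S[...,0]<-90)&(abs(S[...,1])<30)&(abs(S[...,2]-110)<5); q=S[m]; print('railtop',len(q),q.min(0),q.max(0))
    m=(S[...,0]>-300)&(S[...,0]<-120)&(abs(S[...,1])<50)&(S[...,2]>118); q=S[m]; print('block',len(q),q.min(0),q.max(0))
    for a in np.arange(-280,-160,8):
        k=q[(q[:,0]>=a)&(q[:,0]<a+8)]
        if len(k): print(a,len(k),k[:,1].min(),k[:,1].max(),k[:,2].max())
    m=(S[...,0]>-12)&(S[...,0]<60)&(abs(S[...,1])<50)&(S[...,2]>130)&(S[...,2]<175); q=S[m]; print('head',len(q),q.min(0),q.max(0),np.median(q,0))
E
```

```text
top drum 85 [-84.6   6.2 183.5] [-57.4  26.  197.1] [-71.3  16.5 192. ] 196.1385377703997
railtop 196 [-129.7    0.1  109.5]
railtop 266 [-168.6  -13.9  105.2] [-90.8  13.4 114.9]
block 63 [-242.5  -17.   118. ] [-199.3   24.6  146.8]
-248 2 20.175804413360314 23.58887272549951 122.18539969437705
-240 33 -17.00968509541559 24.619511506550094 146.83650291179185
-232 6 20.951032811601742 23.623286151330614 125.85792076569041
-224 6 20.567505942695284 24.128785914900323 125.68864470437072
-216 6 21.332894931705326 23.914938018643564 144.37859331472188
-208 8 20.659204078899055 24.204665327665097 146.11828409857583
-200 2 21.792809319697366 23.903545544431516 128.99324381688203
head 360 [-11.6 -26.4 133.8] [ 59.9  24.4 174.8] [ 14.9   8.2 164.4]
side drum 87 [-83.3   6.6 151.6] [-54.4  26.9 196.2] [-65.3  17.6 188.9] 194.47883008177345
railtop 59 [-139.5    0.9  108.7]
railtop 105 [-169.5  -14.2  105. ] [-91.2  14.9 113.2]
block 62 [-242.4  -14.6  118.3] [-195.3   26.3  145.2]
-248 3 3.743168063681464 9.76903473918355 121.08983616391109
-240 32 -14.555978461030119 26.287495399407746 145.21787737471473
-232 8 14.644790783857728 25.37668260098204 142.96829831956117
-224 1 25.81672916965871 25.81672916965871 118.6400710353305
-216 6 22.417312593258877 25.736625927982587 144.533956014204
-208 10 22.820225170638047 26.046689746506328 142.44572539428313
-200 2 23.558785827220678 23.709998211382924 125.06474984251284
head 303 [-11.4 -26.9 130.7] [ 59.6  26.2 174.9] [ 31.   12.2 163.5]
```

```bash
python3 -m pendant '[[[0.57,0.87,0.2],-0.2,0.65],[[0.57,0.87,0.2],-0.2,0.65],[[0.57,0.87,0.2],-0.2,0.65],[[0.57,0.87,0.2],-0.2,0.65],[[0.57,0.87,0.2],-0.2,0.65],[[0.57,0.87,0.2],-0.2,0.65],[[0.57,0.87,0.2],-0.2,0.65],[[0.57,0.87,0.2],-0.2,0.65],[[0.57,0.87,0],-0.2,0.65],[[0.57,0.87,0],-0.2,0.65],[[0.57,0.87,0],-0.2,0.65],[[0.57,0.87,0],-0.2,0.65]]' 40; python3 -m pendant '[[[0.57,0.87,0],-0.2,0.65],[[0.57,0.87,0],-0.2,0.65],[[0.57,0.87,0],-0.2,0.65],[[0.57,0.87,0],-0.2,0.65],[[0.57,0.87,0],-0.2,0.65],[[0.57,0.87,0],-0.2,0.65],[[0.57,0.87,0],-0.2,0.65],[[0.57,0.87,0],-0.2,0.65],[[0.57,0.87,0],-0.2,0.65],[[0.57,0.87,0],-0.24,0.65],[[0.3,0.5,0],0,0.65],[[0,0,0],0,0.65]]'
```

```text
time_s: 1.15
position: [0.4091, -0.1963, 0.2793]
tool_rot: [[-0.986, -0.0, 0.168], [-0.168, 0.0, -0.986], [0.0, -1.0, -0.0]]
ft_force: [-0.2, -0.5, -0.1]
grip_width: 0.0558
time_s: 2.15
position: [0.5895, 0.081, 0.2783]
tool_rot: [[-1.0, -0.001, -0.005], [0.005, 0.001, -1.0], [0.001, -1.0, -0.001]]
ft_force: [0.9, -0.4, -0.7]
grip_width: 0.0557
```

```bash
python3 -m pendant '[[[0.46,0.59,-0.3],0.16,0.65],[[0.47,0.59,-0.3],0,0.65],[[0,0,-0.3],0,0.65],[[0,0,0],0,0.65]]'
python3 - <<'E'
from h import *
np.set_printoptions(precision=4,suppress=True)
print(env.observe()['position']); save('wrist','w1')
E
```

```text
time_s: 2.48
position: [0.6158, 0.1134, 0.2498]
tool_rot: [[-1.0, -0.004, 0.006], [-0.006, -0.0, -1.0], [0.004, -1.0, 0.0]]
ft_force: [0.7, -0.4, 0.1]
grip_width: 0.0556
[0.6158 0.1134 0.2498]
```

View pics/w1.png

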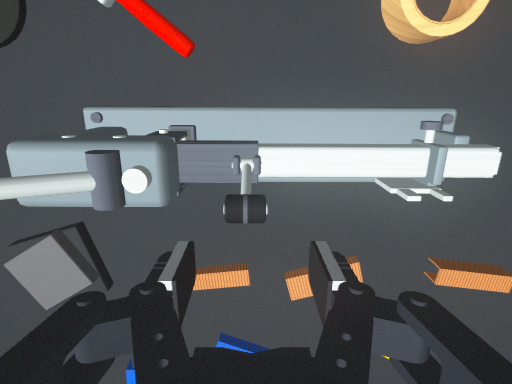

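```bash
cat >> h.py <<'E'
def wcloud(o,d):
    m=env.camera_model('wrist');K=np.array(m['camera_matrix']);T=np.array(m['tool_from_camera']);v,u=np.mgrid[:384,:512]
    c=np.stack([(u-K[0,2])/K[0,0]*d,(v-K[1,2])/K[1,1]*d,d],-1)
    return (c@T[:3,:3].T+T[:3,3])@np.array(o['tool_rot']).T+np.array(o['position'])
E
python3 - <<'E'
from h import *
np.set_printoptions(precision=1,suppress=True)
o=env.observe(); d=np.load('pics/w1.npy'); S=st(wcloud(o,d).reshape(-1,3)).reshape(384,512,3)
q=S[195:222,225:268].reshape(-1,3); q=q[(q[:,2]>165)&(q[:,2]<210)]; print(len(q),q.min(0),q.max(0),q.mean(0),np.percentile(q,[2,98],axis=0))
print('tcp',st(o['position']))
q=S[150:172,300:400].reshape(-1,3); print('rail',q.mean(0))
E
```

```text
1109 [-87.9   8.3 185.2] [-59.7  25.8 197.8] [-73.6  15.9 193.6] [[-87.    8.9 186.3]
 [-60.3  25.2 196.6]]
tcp [[-76.4  18.1 251.2]]
rail [-166.1   -0.2  112.3]
```

```bash
python3 -m pendant '[[[0.03,0,-0.7],0,0.65],[[0.02,0,-0.7],0,0.65],[[0,0,-0.7],0,0.65],[[0,0,-0.6],0,0.65],[[0,0,0],0,0.65],[[0,0,0],0,0.5]]' 40;  python3 -m pendant '[[[0,0,0],0,0.4],[[0,0,0],0,0.35],[[0,0,0],0,0.3],[[0,0,0],0,0.2],[[0,0,0],0,0.2]]'
python3 - <<'E'
from h import *
print(env.observe()['position']); save('wrist','w2')
E
```

```text
time_s: 3.03
position: [0.6177, 0.1127, 0.172]
tool_rot: [[-1.0, -0.0, 0.004], [-0.004, -0.0, -1.0], [0.0, -1.0, 0.0]]
ft_force: [-0.2, 0.8, 0.4]
grip_width: 0.0448
time_s: 3.45
position: [0.6185, 0.1149, 0.174]
tool_rot: [[-1.0, 0.004, 0.006], [-0.006, 0.003, -1.0], [-0.004, -1.0, -0.003]]
ft_force: [-0.9, 7.0, 3.6]
grip_width: 0.0267
[0.61847084 0.11486552 0.17398812]
```

View pics/w2.png

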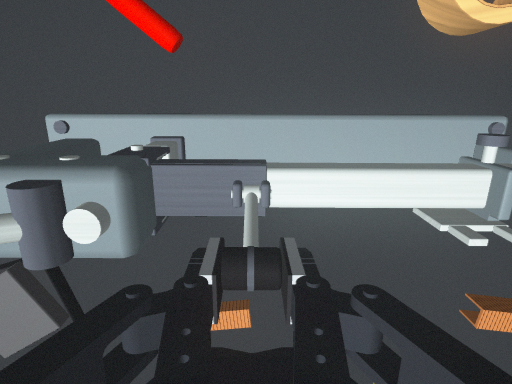

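```bash
python3 -m pendant '[[[0,-0.1,0.04],0,0.2],[[0,-0.3,0],0,0.2],[[0,-0.42,0],0,0.2],[[0.01,-0.42,0],0,0.2],[[0,-0.42,0],0,0.2],[[0.01,-0.42,0],0,0.2],[[0,-0.42,0],0,0.2],[[0.01,-0.42,0],0,0.2],[[0,-0.42,0],0,0.2],[[0.01,-0.42,0],0,0.2],[[0,-0.25,0],0,0.2],[[0,0,0],0,0.2]]' 40;  python3 -m pendant '[[[0,-0.2,0],0,0.2],[[0,0,0],0,0.2],[[0,0,0],0,0.2]]'
python3 - <<'E'
from h import *
o=env.observe();print(st(o['position']),o['ft_force'])
E
```

```text
time_s: 4.5
position: [0.6194, -0.0064, 0.1742]
tool_rot: [[-1.0, 0.002, 0.005], [-0.005, 0.003, -1.0], [-0.002, -1.0, -0.003]]
ft_force: [-0.5, 10.0, -0.5]
grip_width: 0.0269
time_s: 4.75
position: [0.6194, -0.0112, 0.1742]
tool_rot: [[-1.0, 0.002, 0.006], [-0.006, 0.003, -1.0], [-0.002, -1.0, -0.003]]
ft_force: [0.0, 9.8, -0.2]
grip_width: 0.0271
[[-200.55719956   15.65073171  174.19970775]] [ 0.02053174  9.82349656 -0.21060738]
```

```bash
python3 -m pendant '[[[0,-0.12,0],0,0.2],[[0,-0.12,0],0,0.2],[[0,-0.12,0],0,0.2],[[0,0,0],0,0.2]]';for i in 1; do python3 -m pendant '[[[0,-0.05,0],0,0.2],[[0,-0.05,0],0,0.2],[[0,0,0],0,0.2]]'; done;python3 -m pendant '[[[0,-0.05,0],0,0.2],[[0,0,0],0,0.2]]'
```

```text
time_s: 5.08
position: [0.6194, -0.0221, 0.1742]
tool_rot: [[-1.0, 0.002, 0.006], [-0.006, 0.003, -1.0], [-0.002, -1.0, -0.003]]
ft_force: [0.3, 9.4, -0.7]
grip_width: 0.0268
time_s: 5.33
position: [0.6194, -0.0247, 0.1742]
tool_rot: [[-1.0, 0.002, 0.006], [-0.006, 0.003, -1.0], [-0.002, -1.0, -0.003]]
ft_force: [-0.2, 9.6, -0.1]
grip_width: 0.0269
time_s: 5.5
position: [0.6194, -0.0262, 0.1742]
tool_rot: [[-1.0, 0.002, 0.006], [-0.006, 0.003, -1.0], [-0.002, -1.0, -0.003]]
ft_force: [0.0, 9.6, -0.3]
grip_width: 0.0274
```

Feed is about 145 mm. I'll feel for the stop in 1.2 mm steps, one call at a time.

```bash
python3 -m pendant '[[[0,-0.04,0],0,0.2],[[0,0,0],0,0.2]]'|grep -E 'pos|ft'; python3 -m pendant '[[[0,-0.04,0],0,0.2],[[0,0,0],0,0.2]]'|grep -E 'pos|ft'
```

```text
position: [0.6194, -0.0273, 0.1742]
ft_force: [0.2, 9.5, -0.2]
position: [0.6194, -0.0285, 0.1742]
ft_force: [0.6, 9.0, -0.4]
```

```bash
python3 -m pendant '[[[0,-0.04,0],0,0.2],[[0,0,0],0,0.2]]'|grep -E 'pos|ft'
```

```text
position: [0.6194, -0.0297, 0.1742]
ft_force: [-0.4, 10.1, 0.5]
```

```bash
python3 -m pendant '[[[0,-0.04,0],0,0.2],[[0,0,0],0,0.2]]'|grep -E 'pos|ft'
```

```text
position: [0.6194, -0.0309, 0.1742]
ft_force: [-0.0, 10.1, -0.1]
```

```bash
python3 -m pendant '[[[0,-0.04,0],0,0.2],[[0,0,0],0,0.2]]'|grep -E 'pos|ft'
```

```text
position: [0.6194, -0.0321, 0.1742]
ft_force: [0.1, 10.5, 1.0]
```

```bash
python3 -m pendant '[[[0,-0.04,0],0,0.2],[[0,0,0],0,0.2]]'|grep -E 'pos|ft'
```

```text
position: [0.6194, -0.0333, 0.1742]
ft_force: [-0.2, 9.9, -1.0]
```

```bash
python3 -m pendant '[[[0,-0.03,0],0,0.2],[[0,0,0],0,0.2]]'|grep -E 'pos|ft'
```

```text
position: [0.6194, -0.0341, 0.1742]
ft_force: [-0.0, 9.5, 0.6]
```

```bash
python3 -m pendant '[[[0,-0.04,0],0,0.2],[[0,0,0],0,0.2]]'|grep -E 'pos|ft'
```

```text
position: [0.6194, -0.0353, 0.1742]
ft_force: [0.5, 10.3, 0.3]
```

```bash
python3 -m pendant '[[[0,-0.04,0],0,0.2],[[0,0,0],0,0.2]]'|grep -E 'pos|ft'
```

```text
position: [0.6194, -0.0362, 0.1742]
ft_force: [0.9, 11.0, -0.2]
```

```bash
python3 -m pendant '[[[0,-0.03,0],0,0.2],[[0,0,0],0,0.2]]'|grep -E 'pos|ft'
```

```text
position: [0.6193, -0.0364, 0.1742]
ft_force: [0.1, 12.9, 0.5]
```

```bash
python3 -m pendant '[[[0,0.05,0],0,0.2],[[0,0.05,0],0,0.2],[[0,0,0],0,0.2]]'|grep -E 'pos|ft'
python3 - <<'E'
import numpy as np
t=np.linspace(.243,1.13,12); y=66*np.sin(t);z=66*np.cos(t)
print(np.round(-np.diff(y)/30,2),np.round(np.diff(z)/30,2))
E
```

```text
position: [0.6193, -0.0342, 0.1742]
ft_force: [0.2, 10.3, -0.1]
[-0.17 -0.17 -0.16 -0.15 -0.15 -0.14 -0.13 -0.12 -0.11 -0.09 -0.08] [-0.05 -0.06 -0.08 -0.09 -0.1  -0.11 -0.12 -0.13 -0.14 -0.15 -0.16]
```

```bash
python3 -m pendant '[[[-0.17,0,-0.05],0,0.2],[[-0.17,0,-0.06],0,0.2],[[-0.16,0,-0.08],0,0.2],[[-0.15,0,-0.09],0,0.2],[[-0.15,0,-0.10],0,0.2],[[0,0,0],0,0.2]]'|grep -E 'pos|ft'
```

```text
position: [0.5948, -0.0344, 0.1619]
ft_force: [1.7, 10.2, -3.5]
```

```bash
python3 -m pendant '[[[-0.14,0,-0.11],0,0.2],[[-0.13,0,-0.12],0,0.2],[[-0.12,0,-0.13],0,0.2],[[0,0,0],0,0.2]]'|grep -E 'pos|ft'
```

```text
position: [0.5839, -0.0346, 0.151]
ft_force: [5.2, 9.8, -4.9]
```

```bash
python3 -m pendant '[[[-0.11,0,-0.14],0,0.2],[[-0.09,0,-0.15],0,0.2],[[-0.08,0,-0.16],0,0.2],[[0,0,0],0,0.2]]'|grep -E 'pos|ft'
python3 - <<'E'
from h import *
o=env.observe();print(st(o['position']),o['ft_force']);save('wrist','w3');save('side','s3')
E
```

```text
position: [0.5759, -0.0347, 0.1376]
ft_force: [5.1, 10.4, -3.2]
[[-223.67482862   59.34946353  137.63243326]] [ 5.09805023 10.4380948  -3.18923466]
```

View pics/w3.png

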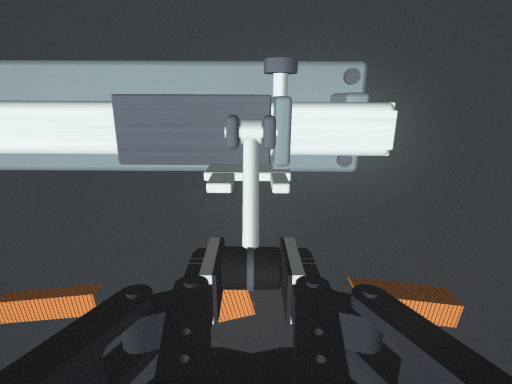

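```bash
python3 -m pendant '[[[0,0.04,0],0,0.2],[[0,0.04,0],0,0.2],[[0,0.04,0],0,0.2],[[0,0,0],0,0.2]]'|grep -E 'pos|ft';  python3 -m pendant '[[[0,0.03,0],0,0.2],[[0,0.03,0],0,0.2],[[0,0,0],0,0.2]]'|grep -E 'pos|ft'; python3 -m pendant '[[[0,0.03,0],0,0.2],[[0,0.03,0],0,0.2],[[0,0,0],0,0.2]]'|grep -E 'pos|ft'
```

```text
position: [0.5762, -0.031, 0.1383]
ft_force: [3.5, 9.5, -3.2]
position: [0.5763, -0.0297, 0.1384]
ft_force: [4.6, 7.8, -4.1]
position: [0.5762, -0.0293, 0.1383]
ft_force: [4.7, 1.0, -0.0]
```

```bash
python3 -m pendant '[[[0.03,0,-0.03],0,0.2],[[0,0,0],0,0.25],[[0,0,0],0,0.35],[[0,0,0],0,0.5],[[0,0,0],0,0.65],[[0,0,0],0,0.65]]'
python3 - <<'E'
from h import *
save('wrist','w4');save('side','s4')
E
```

```text
time_s: 10.02
position: [0.576, -0.0293, 0.1359]
tool_rot: [[-1.0, -0.0, 0.005], [-0.005, -0.0, -1.0], [0.0, -1.0, 0.0]]
ft_force: [-0.4, -0.1, -0.2]
grip_width: 0.0553
```

View pics/w4.png

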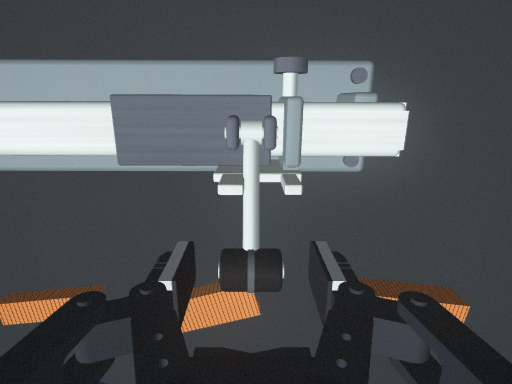

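```bash
python3 -m pendant '[[[0,0,0.8],0,0.65],[[0,0,0.8],0,0.65],[[0,0,0.8],0,0.65],[[-0.2,0.07,0],1,0.65],[[-0.2,0.07,0],1,0.65],[[-0.2,0.07,0],1,0.65],[[-0.2,0.07,0],1,0.65],[[-0.2,0.07,0],1,0.7],[[-0.2,0.07,0],1,0.7],[[-0.2,0.07,0],1,0.7],[[-0.2,0.07,0],1,0.7],[[-0.2,0.07,0],1,0.7]]'|grep -v grip;python3 -m pendant '[[[-0.2,0.07,0],1,0.7],[[-0.2,0.07,0],1,0.7],[[-0.2,0.07,0],1,0.7],[[-0.2,0.07,0],1,0.7],[[-0.2,0.07,-0.5],1,0.7],[[-0.2,0.07,-0.5],1,0.7],[[-0.2,0.07,-0.5],1,0.7],[[-0.2,0.07,-0.5],1,0.7],[[-0.2,0.07,-0.5],1,0.7],[[-0.2,0.07,0],1,0.7],[[-0.1,0.05,0],1,0.7],[[0,0,0],1,0.7]]'
python3 - <<'E'
from h import *
np.set_printoptions(precision=4,suppress=True)
print(env.observe()['position']); save('wrist','w5')
E
```

```text
time_s: 11.12
position: [0.5216, -0.0102, 0.2079]
tool_rot: [[-0.7, -0.0, 0.714], [-0.714, -0.0, -0.7], [0.0, -1.0, -0.0]]
ft_force: [0.2, 0.5, 0.7]
time_s: 12.12
position: [0.4583, 0.0125, 0.1328]
tool_rot: [[0.268, -0.001, 0.963], [-0.963, 0.0, 0.268], [-0.0, -1.0, -0.001]]
ft_force: [0.3, 0.1, 0.3]
grip_width: 0.06
[0.4583 0.0125 0.1328]
```

View pics/w5.png

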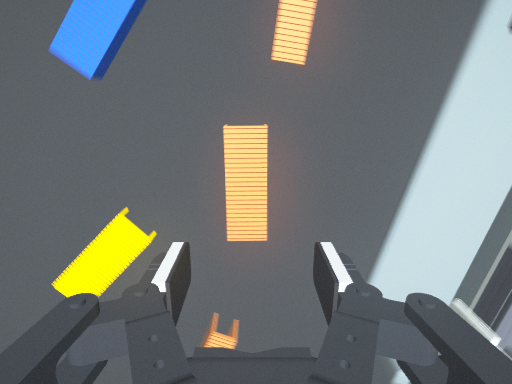

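```bash
cat >> h.py <<'E'
def stickw(o,im,d,box=None,zr=(.012,.024)):
    hsv=cv2.cvtColor(im,cv2.COLOR_RGB2HSV); m=((hsv[...,0]<18)&(hsv[...,1]>90)&(hsv[...,2]>90))
    W=wcloud(o,d); 
    if zr: m&=(W[...,2]>zr[0])&(W[...,2]<zr[1])
    n,l,s,c=cv2.connectedComponentsWithStats(m.astype(np.uint8))
    for i in range(1,n):
        if s[i,4]>1500:
            q=W[l==i]; print(c[i],s[i,4],np.median(q,0),cv2.minAreaRect((q[:,:2]*1000).astype(np.float32)))
E
python3 - <<'E'
from h import *
np.set_printoptions(precision=4,suppress=True)
im=cv2.cvtColor(cv2.imread('pics/w5.png'),cv2.COLOR_BGR2RGB)
stickw(env.observe(),im,np.load('pics/w5.npy'))
E
python3 - <<'E'
from h import *
np.set_printoptions(precision=4,suppress=True)
im=cv2.cvtColor(cv2.imread('pics/w5.png'),cv2.COLOR_BGR2RGB)
o=env.observe();d=np.load('pics/w5.npy');W=wcloud(o,d);print(W[180,245],W[130,245],W[235,245],d[180,245],cv2.cvtColor(im,cv2.COLOR_RGB2HSV)[180,240:248])
stickw(o,im,d,zr=(.01,.03))
E
```

```text
[0.4495 0.0174 0.0174] [0.4385 0.0574 0.0189] [ 0.4629 -0.0309  0.018 ] 0.26619676 [[ 22 117 255]
 [ 21 119 255]
 [ 22 121 255]
 [ 21 119 255]
 [ 22 117 255]
 [ 22 117 255]
 [ 21 120 255]
 [ 21 117 255]]
```

```bash
sed -i 's/hsv\[...,0\]<18)&(hsv\[...,1\]>90)&(hsv\[...,2\]>90))$/hsv[...,0]<26)\&(hsv[...,1]>80)\&(hsv[...,2]>90))/' h.py
python3 - <<'E'
from h import *
np.set_printoptions(precision=4,suppress=True)
im=cv2.cvtColor(cv2.imread('pics/w5.png'),cv2.COLOR_BGR2RGB)
o=env.observe();d=np.load('pics/w5.npy')
stickw(o,im,d,zr=(.01,.03))
E
```

```text
[294.3959  30.7294] 2099 [0.4543 0.1364 0.0182] ((454.2476806640625, 136.75711059570312), (24.232967376708984, 43.95545196533203), 6.349296569824219)
[245.697  181.2084] 4789 [0.4506 0.0171 0.0182] ((451.35308837890625, 12.742168426513672), (35.177207946777344, 100.4273452758789), 15.727458000183105)
```

```bash
python3 -m pendant '[[[-0.1,0.02,-0.8],0,0.7],[[-0.1,0.01,-0.8],0,0.7],[[0,0,-0.8],0,0.7],[[0,0,-0.8],0,0.7],[[0,0,-0.7],0,0.7],[[0,0,-0.2],0,0.7],[[0,0,0],0,0.7],[[0,0,0],0,0.7]]'
```

```text
time_s: 12.83
position: [0.4534, 0.013, 0.0105]
tool_rot: [[0.263, 0.001, 0.965], [-0.965, -0.0, 0.263], [0.0, -1.0, 0.001]]
ft_force: [-0.6, 0.9, -0.5]
grip_width: 0.0599
```

```bash
python3 -m pendant '[[[-0.02,0,-0.2],0,0.7],[[0,0,0],0,0.5],[[0,0,0],0,0.3],[[0,0,0],0,0.3],[[0,0,0],0,0.3],[[0,0,0],0,0.3]]' 30;  python3 - <<'E'
from h import *
save('wrist','w6')
E
```

```text
time_s: 13.33
position: [0.4526, 0.0131, 0.0045]
tool_rot: [[0.264, 0.001, 0.965], [-0.965, -0.0, 0.264], [0.0, -1.0, 0.001]]
ft_force: [-0.8, 1.0, 6.2]
grip_width: 0.0341
```

View pics/w6.png

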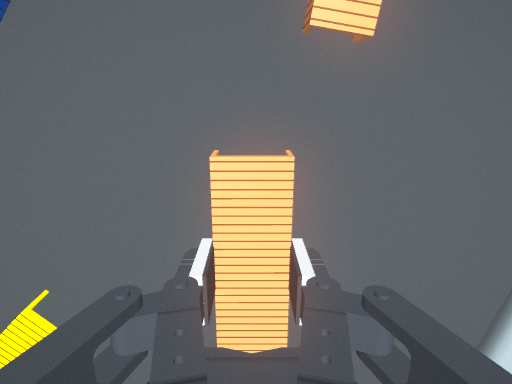

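```bash
python3 -m pendant '[[[0,0,0.3],0,0.3],[[0,0,0.8],0,0.3],[[0,0,0.8],0,0.3],[[0,0,0.8],-0.3,0.3],[[0.3,0.2,0.8],-0.3,0.3],[[0.6,0.35,0.8],-0.3,0.3],[[0.7,0.35,0.8],-0.3,0.3],[[0.7,0.35,0.8],-0.3,0.3],[[0.7,0.35,0.6],-0.3,0.3],[[0.7,0.35,0],-0.3,0.3],[[0.7,0.35,0],-0.3,0.3],[[0.7,0.35,0],-0.3,0.3]]';python3 -m pendant '[[[0.6,0.35,0],-0.3,0.3],[[0.3,0.25,0],0,0.3],[[0,0,0],0,0.3],[[0,0,0],0,0.3]]';  python3 - <<'E'
from h import *
np.set_printoptions(precision=4,suppress=True)
o=env.observe(); print(o['position'],st(o['position'])); im,d=save('wrist','w7');save('side','s7');save('top','t7')
W=wcloud(o,d);m=abs(W[...,2]-(o['position'][2]+.0135))<.006
hsv=cv2.cvtColor(im,cv2.COLOR_RGB2HSV); m&=(hsv[...,0]<30)&(hsv[...,1]>60)
q=st(W[m]);print(len(q),np.percentile(q,[1,50,99],axis=0))
E
```

```text
time_s: 14.38
position: [0.6062, 0.0933, 0.1993]
tool_rot: [[0.03, 0.0, 1.0], [-1.0, -0.0, 0.03], [0.0, -1.0, 0.0]]
ft_force: [0.4, 0.7, -0.2]
grip_width: 0.0339
time_s: 14.72
position: [0.6321, 0.1107, 0.1984]
tool_rot: [[0.006, -0.001, 1.0], [-1.0, -0.0, 0.006], [0.0, -1.0, -0.001]]
ft_force: [0.1, -0.6, 0.1]
grip_width: 0.0343
[0.6321 0.1107 0.1984] [[-78.7633   1.8125 198.4231]]
15067 [[-125.2793  -13.7382  210.4118]
 [ -70.261     3.3247  211.8327]
 [ -29.0071   20.5407  213.4138]]
```

View pics/w7.png

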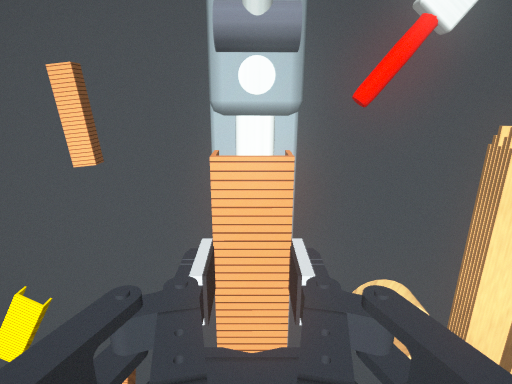

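View pics/s7.png

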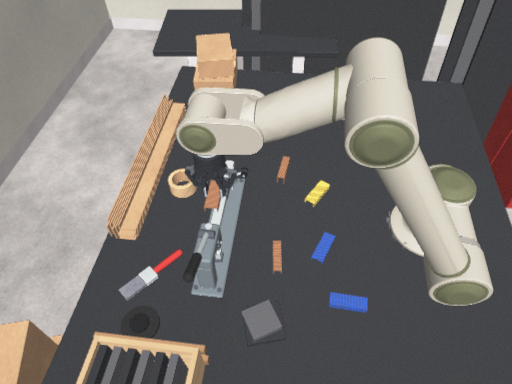

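Run:
```python
from h import *
np.set_printoptions(precision=1,suppress=True)
o=env.observe(); im=cv2.cvtColor(cv2.imread('pics/w7.png'),cv2.COLOR_BGR2RGB);d=np.load('pics/w7.npy')
W=wcloud(o,d)
S=st(W.reshape(-1,3)).reshape(W.shape)
print(im[135,205:302:3].mean(1))
for v in (122,130,138,146):
    r=S[v,200:310]; k=(abs(r[:,2]-110)<4)
    print(v,k.sum(),r[k].min(0),r[k].max(0),r[k].mean(0))
# head
for v in (60,80,95): 
    r=S[v,190:320];k=(r[:,2]>150); print('head',r[k].min(0),r[k].max(0))
for v in(175,200,225):
    r=S[v,200:310];k=(abs(r[:,2]-212)<4); print('stick',r[k].min(0),r[k].max(0),r[k].mean(0))
# rails in top view t7
```

```text
[ 86.3  88.7 145.3 190.3 195.3 196.7 195.7 198.  198.  198.3 181.  247.7
 253.  253.3 253.  253.  252.7 253.7 253.  251.3 253.3 253.7 242.  180.3
 202.  199.3 196.  197.3 196.3 197.  164.   99.   96.3]
122 39 [-23.1 -12.7 108.2] [-22.7  14.6 112.6] [-22.9   1.  110.6]
130 38 [-28.8 -12.8 108.1] [-28.3  14.7 112.7] [-28.5   1.4 110.5]
138 38 [-34.5 -12.1 108.6] [-34.   14.9 112.4] [-34.2   1.4 110.6]
146 37 [-40.2 -12.1 108.9] [-39.8  15.  112.2] [-40.    1.3 110.5]
head [ 10.9 -24.6 159.6] [ 13.   26.5 179. ]
head [ -6.4 -24.4 160. ] [  3.   26.4 341.8]
head [ -6.4 -24.1 159.3] [ -4.8  26.8 341.8]
stick [-37.7 -13.9 210.9] [-36.8  21.  214.2] [-37.3   3.5 212.6]
stick [-48.8 -13.7 211. ] [-47.8  21.  213.8] [-48.3   3.6 212.5]
stick [-60.4 -13.6 211.3] [-59.2  21.  214. ] [-59.8   3.7 212.6]
```

```bash
python3 -m pendant '[[[0.07,0,-0.5],0.03,0.3],[[0,0,-0.6],0,0.3],[[0,0,-0.6],0,0.3],[[0,0,-0.6],0,0.3],[[0,0,-0.3],0,0.3],[[0,0,0],0,0.3],[[0,0,0],0,0.3]]';  python3 - <<'E'
from h import *
np.set_printoptions(precision=1,suppress=True)
o=env.observe(); print(st(o['position'])); im,d=save('wrist','w8');W=wcloud(o,d);S=st(W.reshape(-1,3)).reshape(W.shape)
z=o['position'][2]*1000
for v in range(90,240,12):
    for nm,zz in(('rail',110.5),('stick',z+14)):
        r=S[v,200:310]; k=(abs(r[:,2]-zz)<4)
        if k.sum()>15: print(v,nm,k.sum(),r[k].min(0),r[k].max(0),r[k].mean(0))
E
```

```text
time_s: 15.45
position: [0.6345, 0.1103, 0.1215]
tool_rot: [[0.008, 0.0, 1.0], [-1.0, -0.0, 0.008], [0.0, -1.0, 0.0]]
ft_force: [-0.3, -0.4, -0.6]
grip_width: 0.0342
[[-79.2  -0.6 121.5]]
126 rail 57 [-19.2 -12.3 108.3] [-18.8  14.6 112.2] [-19.    1.2 109.8]
138 rail 57 [-24.9 -12.4 108.1] [-24.5  14.9 111.5] [-24.7   1.2 109.8]
150 rail 57 [-30.9 -12.7 107.7] [-30.4  15.  111.2] [-30.5   1.2 109.9]
162 stick 84 [-31.8 -16.2 133.4] [-31.3  18.  136.2] [-31.6   1.  135. ]
174 stick 84 [-37.  -16.3 133.5] [-36.3  18.4 136.6] [-36.6   1.  135. ]
186 stick 82 [-42.4 -16.2 133.2] [-41.5  18.1 136.4] [-41.9   1.  134.9]
198 stick 81 [-47.7 -16.2 133.3] [-46.6  18.2 136.6] [-47.2   1.  135. ]
210 stick 79 [-53.1 -16.1 133.7] [-52.1  18.  136.4] [-52.6   1.1 134.9]
222 stick 80 [-58.7 -16.4 133.9] [-57.6  18.3 136.6] [-58.2   1.  134.9]
234 stick 78 [-64.5 -16.1 133.6] [-63.5  18.3 136. ] [-64.    1.  134.9]
```

View pics/w8.png

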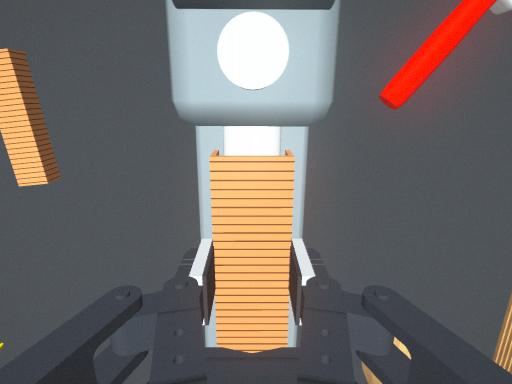

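```bash
python3 -m pendant '[[[0,0,-0.15],0,0.3],[[0,0,-0.15],0,0.3],[[0,0,-0.1],0,0.3],[[0,0,0],0,0.3]]'|grep -E 'pos|ft';python3 -m pendant '[[[0,0,-0.1],0,0.3],[[0,0,-0.1],0,0.3],[[0,0,0],0,0.3]]'|grep -E 'pos|ft'
```

```text
position: [0.6342, 0.1106, 0.1083]
ft_force: [0.4, 0.4, -0.0]
position: [0.6342, 0.1106, 0.1022]
ft_force: [0.7, 0.6, -0.8]
```

```bash
python3 -m pendant '[[[0,0,-0.04],0,0.3],[[0,0,0],0,0.3]]'|grep -E 'pos|ft';python3 -m pendant '[[[0,0,-0.03],0,0.3],[[0,0,0],0,0.3]]'|grep -E 'pos|ft'
```

```text
position: [0.6344, 0.1106, 0.1015]
ft_force: [0.3, 0.7, -0.2]
position: [0.6345, 0.1106, 0.1008]
ft_force: [0.6, 0.1, -0.6]
```

```bash
python3 -m pendant '[[[0,0,-0.03],0,0.3],[[0,0,0],0,0.3]]'|grep -E 'pos|ft';python3 -m pendant '[[[0,0,0],0,0.45],[[0,0,0],0,0.5],[[0,0,0],0,0.6],[[0,0,0],0,0.6]]';  python3 - <<'E'
from h import *
np.set_printoptions(precision=1,suppress=True)
o=env.observe(); print(st(o['position'])); im,d=save('wrist','w9');W=wcloud(o,d);S=st(W.reshape(-1,3)).reshape(W.shape)
for v in range(90,340,12):
        r=S[v,200:310]; k=(abs(r[:,2]-113.5)<7)
        if k.sum()>15: print(v,k.sum(),r[k].min(0),r[k].max(0),r[k].mean(0))
E
```

```text
position: [0.6346, 0.1106, 0.1001]
ft_force: [0.2, -0.5, 1.0]
time_s: 16.92
position: [0.6345, 0.1106, 0.0999]
tool_rot: [[0.008, 0.0, 1.0], [-1.0, 0.0, 0.008], [-0.0, -1.0, 0.0]]
ft_force: [0.8, 0.2, -0.7]
grip_width: 0.0514
[[-78.9  -0.6  99.9]]
138 66 [-22.2 -12.7 107.6] [-21.7  14.7 111.5] [-21.9   1.  109.9]
150 65 [-27.4 -12.4 106.8] [-26.6  15.  111.7] [-26.9   1.2 110. ]
162 84 [-31.5 -16.7 112.3] [-31.   18.2 115. ] [-31.3   0.9 113.7]
174 83 [-36.7 -16.3 112.1] [-36.   18.3 115.1] [-36.4   0.9 113.6]
186 82 [-42.  -16.6 112.1] [-41.2  18.1 115. ] [-41.6   0.9 113.4]
198 82 [-47.3 -16.3 112.4] [-46.3  18.4 115.3] [-46.8   1.  113.7]
210 81 [-52.7 -16.6 112.4] [-51.8  18.  114.9] [-52.3   0.8 113.6]
222 79 [-58.4 -16.4 112.3] [-57.6  18.3 114.4] [-58.    1.2 113.4]
234 79 [-64.1 -16.5 112.4] [-63.2  18.1 114.5] [-63.7   0.8 113.5]
246 81 [-72.3 -24.7 108. ] [-68.8  18.5 114.9] [-69.5  -0.2 113.4]
258 80 [-78.6 -24.8 107.9] [-74.7  18.2 115. ] [-75.6  -0.6 113.4]
270 80 [-84.5 -24.7 108.8] [-79.7  18.2 116.8] [-81.7  -0.5 113.5]
282 79 [-90.1 -24.6 110.2] [-84.7  18.  118.7] [-87.9  -0.6 113.6]
294 75 [-95.3 -24.6 112.3] [-91.2  18.3 118.3] [-94.4   0.8 113.5]
306 73 [-102.1  -16.4  112.1] [-100.2   18.1  114.6] [-101.2    0.9  113.3]
318 71 [-108.7  -16.   112.4] [-106.4   18.3  115.3] [-107.8    0.9  113.5]
330 72 [-115.6  -16.2  112.6] [-113.5   18.4  115.1] [-114.7    1.1  113.6]
```

View pics/w9.png

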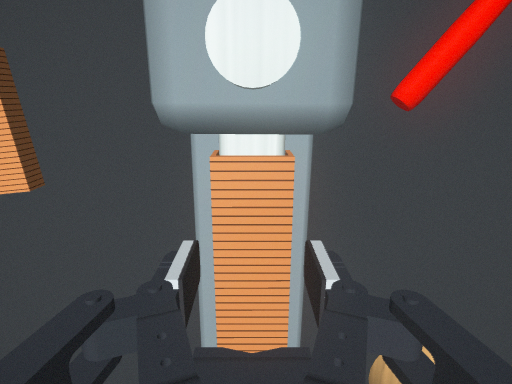

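```bash
python3 -m pendant '[[[0,0,0.6],0,0.6],[[0,0,0.8],0,0.6],[[0,0,0.8],0,0.6],[[0,0,0.8],-0.5,0.65],[[0,-0.2,0.6],-1,0.65],[[-0.15,-0.3,0],-1,0.65],[[-0.15,-0.3,0],-1,0.65],[[-0.15,-0.3,0],-1,0.65],[[-0.15,-0.3,0],-1,0.65],[[-0.15,-0.3,0],-1,0.65],[[-0.15,-0.3,0],-1,0.65],[[-0.15,-0.3,0],-1,0.65]]'|grep -E 'pos|rot'; python3 -m pendant '[[[-0.15,-0.3,0],-1,0.65],[[-0.15,-0.3,0],-1,0.65],[[-0.15,-0.3,0],-1,0.65],[[-0.15,-0.3,0],-1,0.65],[[-0.15,-0.3,0],-1,0.65],[[-0.15,-0.3,0],-1,0.65],[[0,-0.3,0],-1,0.65],[[0,-0.2,0],-1,0.65],[[0,0,0],-1,0.65],[[0,0,0],-0.5,0.65],[[0,0,0],0,0.65]]'
python3 - <<'E'
from h import *
np.set_printoptions(precision=4,suppress=True)
print(env.observe()['position']); save('wrist','w10')
E
```

```text
position: [0.6027, 0.0412, 0.2079]
tool_rot: [[-0.673, -0.0, 0.74], [-0.74, 0.0, -0.673], [-0.0, -1.0, -0.0]]
time_s: 18.88
position: [0.576, -0.0275, 0.208]
tool_rot: [[-1.0, 0.0, 0.006], [-0.006, -0.0, -1.0], [-0.0, -1.0, 0.0]]
ft_force: [-0.0, -0.2, -0.5]
grip_width: 0.0557
[ 0.576  -0.0275  0.208 ]
```

View pics/w10.png

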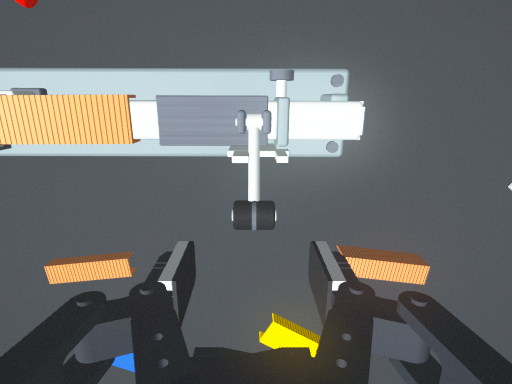

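```bash
python3 -m pendant '[[[0,-0.05,-0.6],0,0.65],[[0,-0.05,-0.6],0,0.65],[[0,0,-0.6],0,0.65],[[0,0,-0.55],0,0.65],[[0,0,0],0,0.65]]' 40;python3 -m pendant '[[[0,0,0],0,0.5],[[0,0,0],0,0.4],[[0,0,0],0,0.3],[[0,0,0],0,0.2],[[0,0,0],0,0.2],[[0,0,0],0,0.2]]'
python3 - <<'E'
from h import *
print(env.observe()['position']); save('wrist','w11')
E
```

```text
time_s: 19.35
position: [0.5746, -0.03, 0.1344]
tool_rot: [[-1.0, -0.006, 0.009], [-0.009, 0.001, -1.0], [0.006, -1.0, -0.002]]
ft_force: [-0.1, 1.0, -0.5]
grip_width: 0.0554
time_s: 19.85
position: [0.5762, -0.0296, 0.1383]
tool_rot: [[-1.0, 0.001, 0.009], [-0.009, 0.001, -1.0], [-0.001, -1.0, -0.001]]
ft_force: [-0.2, 5.1, 2.5]
grip_width: 0.027
[ 0.57616469 -0.02964628  0.13828698]
```

View pics/w11.png

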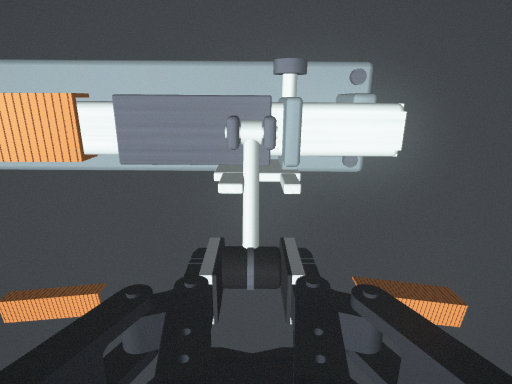

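```bash
python3 -m pendant '[[[0,-0.05,0],0,0.2],[[0,-0.05,0],0,0.2],[[0,0,0],0,0.2]]'|grep -E 'pos|ft'
```

```text
position: [0.576, -0.0319, 0.138]
ft_force: [0.2, 9.4, -0.4]
```

```bash
python3 -m pendant '[[[0.08,-0.015,0.16],0,0.2],[[0.09,0,0.15],0,0.2],[[0.11,0,0.14],0,0.2],[[0.12,0,0.13],0,0.2],[[0,0,0],0,0.2]]'|grep -E 'pos|ft'
```

```text
position: [0.5876, -0.032, 0.1563]
ft_force: [-5.7, 9.2, 6.4]
```

```bash
python3 -m pendant '[[[0.13,0,0.12],0,0.2],[[0.14,0,0.11],0,0.2],[[0.15,0,0.10],0,0.2],[[0.15,0,0.09],0,0.2],[[0.16,0,0.08],0,0.2],[[0.17,0,0.06],0,0.2],[[0.17,0,0.05],0,0.2],[[0,0,0],0,0.2]]'|grep -E 'pos|ft'
python3 - <<'E'
from h import *
o=env.observe();print(st(o['position']),o['ft_force']); save('wrist','w12')
E
```

```text
position: [0.6213, -0.0321, 0.1766]
ft_force: [-3.3, 9.6, 16.1]
[[-221.47457401   13.9252959   176.57071975]] [-3.27531345  9.57564271 16.07204573]
```

View pics/w12.png

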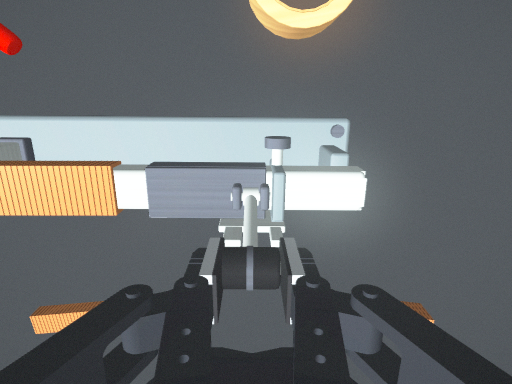

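```bash
python3 -m pendant '[[[0,0,0.1],0,0.2],[[0,0,0],0,0.2]]'|grep -E 'pos|ft'
```

```text
position: [0.6201, -0.0318, 0.1766]
ft_force: [-0.3, 10.9, 1.9]
```

```bash
python3 -m pendant '[[[0,0.1,0],0,0.2],[[0,0.15,0],0,0.2],[[0,0.15,0],0,0.2],[[0,0.1,0],0,0.2],[[0,0.06,0],0,0.2],[[0,0.06,0],0,0.2],[[0,0.06,0],0,0.2],[[0,0.06,0],0,0.2],[[0,0.06,0],0,0.2]]'|grep -E 'pos|ft'; python3 -m pendant '[[[0,0.08,0],0,0.2],[[0,0.08,0],0,0.2],[[0,0.08,0],0,0.2],[[0,0.08,0],0,0.2],[[0,0.08,0],0,0.2],[[0,0.08,0],0,0.2]]'|grep -E 'pos|ft'
python3 - <<'E'
from h import *
o=env.observe();print(st(o['position']),o['ft_force']); save('wrist','w13')
E
```

```text
position: [0.62, -0.008, 0.1767]
ft_force: [0.1, 8.5, -0.3]
position: [0.62, 0.0063, 0.1767]
ft_force: [-0.9, 8.5, -0.3]
[[-183.11121966   14.81699134  176.6946798 ]] [-0.93133235  8.45527068 -0.33597478]
```

View pics/w13.png

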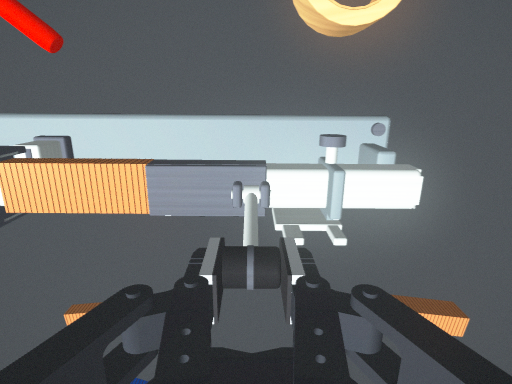

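```bash
python3 -m pendant '[[[0,0.06,0],0,0.2],[[0,0.06,0],0,0.2],[[0,0.06,0],0,0.2],[[0,0.06,0],0,0.2],[[0,0.04,0],0,0.2],[[0,0,0],0,0.2]]'|grep -E 'pos|ft'; python3 -m pendant '[[[0,0.04,0],0,0.2],[[0,0,0],0,0.2]]'|grep -E 'pos|ft'; python3 -m pendant '[[[0,0.04,0],0,0.2],[[0,0,0],0,0.2]]'|grep -E 'pos|ft'
```

```text
position: [0.62, 0.0149, 0.1766]
ft_force: [-0.0, 8.2, -0.1]
position: [0.62, 0.016, 0.1767]
ft_force: [0.4, 9.3, -0.2]
position: [0.62, 0.0171, 0.1767]
ft_force: [-0.3, 8.4, -0.9]
```

```bash
python3 -m pendant '[[[0,0.04,0],0,0.2],[[0,0,0],0,0.2]]'|grep -E 'pos|ft'; python3 -m pendant '[[[0,0.04,0],0,0.2],[[0,0,0],0,0.2]]'|grep -E 'pos|ft'
```

```text
position: [0.62, 0.0176, 0.1767]
ft_force: [0.2, 6.3, 0.2]
position: [0.6202, 0.0179, 0.1767]
ft_force: [-0.7, 2.1, 1.3]
```

```bash
python3 -m pendant '[[[0,0.04,0],0,0.2],[[0,0,0],0,0.2]]'|grep -E 'pos|ft'; python3 -m pendant '[[[0,0.04,0],0,0.2],[[0,0,0],0,0.2]]'|grep -E 'pos|ft'
```

```text
position: [0.6203, 0.0182, 0.1767]
ft_force: [-1.2, -1.2, 3.3]
position: [0.6204, 0.0185, 0.1767]
ft_force: [-1.3, -5.9, 3.7]
```

```bash
python3 -m pendant '[[[0,-0.04,0],0,0.2],[[0,0,0],0,0.2]]'|grep -E 'pos|ft'
python3 - <<'E'
from h import *
np.set_printoptions(precision=1,suppress=True)
o=env.observe();print(st(o['position']),o['ft_force']); im,d=save('wrist','w14')
W=wcloud(o,d);S=st(W.reshape(-1,3)).reshape(W.shape)
hsv=cv2.cvtColor(im,cv2.COLOR_RGB2HSV)
m=(hsv[...,0]<26)&(hsv[...,1]>80)&(abs(S[...,2]-113)<8); q=S[m];print(len(q),q.min(0),q.max(0),q.mean(0))
E
```

```text
position: [0.6204, 0.0183, 0.1767]
ft_force: [-1.5, -3.5, 4.1]
[[-171.1   14.4  176.7]] [-1.5 -3.5  4.1]
7456 [-103.1  -17.8  105. ] [ -4.3  18.5 116.1] [-54.   -1.  113.4]
```

View pics/w14.png

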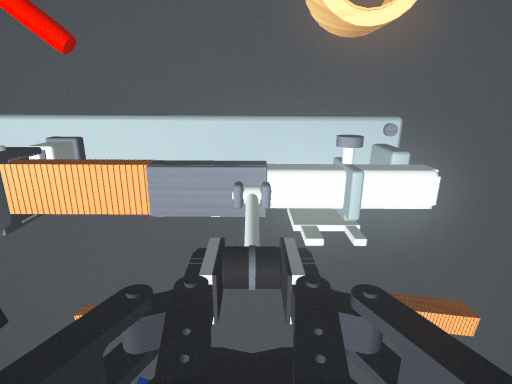

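```bash
python3 -m pendant '[[[0,-0.02,0.05],0,0.2],[[0,0,0],0,0.2]]'|grep -E 'pos|ft'; python3 -m pendant '[[[0,0,0],0,0.28],[[0,0,0],0,0.36],[[0,0,0],0,0.45],[[0,0,0],0,0.6],[[0,0,0],0,0.6]]'
```

```text
position: [0.62, 0.0182, 0.1768]
ft_force: [0.8, -2.8, -3.9]
time_s: 25.05
position: [0.6201, 0.0187, 0.1779]
tool_rot: [[-1.0, 0.0, 0.008], [-0.008, 0.0, -1.0], [-0.0, -1.0, -0.0]]
ft_force: [-0.7, 0.3, 0.3]
grip_width: 0.0511
```

```bash
python3 -m pendant '[[[0,0,0.4],0,0.6],[[0,0,0.8],0,0.6],[[0,0,0.8],0,0.6],[[0,0,0.8],0,0.6],[[-0.7,-0.7,0.3],0,0.6],[[-0.9,-0.7,0],0,0.6],[[-0.9,-0.7,0],0,0.6],[[-0.9,-0.7,0],0,0.6],[[-0.9,-0.7,0],0,0.6],[[-0.9,-0.7,0],0,0.6],[[-0.9,-0.7,0],0,0.6],[[0,0,0],0,0.6]]'|grep -E 'time|pos|ft'
python3 - <<'E'
from h import *
np.set_printoptions(precision=1,suppress=True)
for n in('top','side'):
    im,d=save(n,n+'15'); P=cloud(n,d);S=st(P.reshape(-1,3)).reshape(P.shape)
    hsv=cv2.cvtColor(im,cv2.COLOR_RGB2HSV)
    m=(hsv[...,0]<18)&(hsv[...,1]>90)&(hsv[...,2]>70)&(S[...,0]>-140)&(S[...,0]<20)&(abs(S[...,1])<25)&(S[...,2]>85); q=S[m];print(n,'stick',len(q),q.min(0),q.max(0),q.mean(0))
    m=(abs(S[...,0]+170)<30)&(abs(S[...,1])<50)&(S[...,2]>165); q=S[m]; print('drum',len(q),q.min(0),q.max(0))
im=cv2.imread('pics/top15.png'); cv2.imwrite('pics/top15z.png',cv2.resize(im[100:270,110:400],None,fx=2.7,fy=2.7,interpolation=2))
im=cv2.imread('pics/side15.png'); cv2.imwrite('pics/side15z.png',cv2.resize(im[140:310,160:350],None,fx=3.5,fy=3.5,interpolation=2))
E
```

```text
time_s: 26.05
position: [0.4339, -0.1307, 0.2712]
ft_force: [1.8, -0.8, 0.8]
top stick 373 [-99.9 -19.   97.6] [-12.9  15.8 119.7] [-56.7   0.3 112.3]
drum 87 [-183.8    6.4  182.3] [-156.9   26.1  198.4]
side stick 190 [-100.2  -18.4  107.2] [-40.7  16.4 116.2] [-73.1  -0.2 111.9]
drum 69 [-185.3    9.3  175.5] [-153.1   26.7  195.5]
```

View pics/top15z.png

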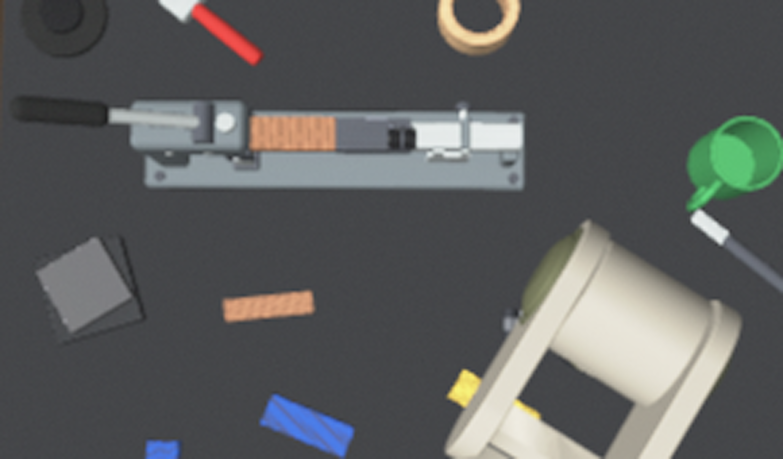

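View pics/side15z.png

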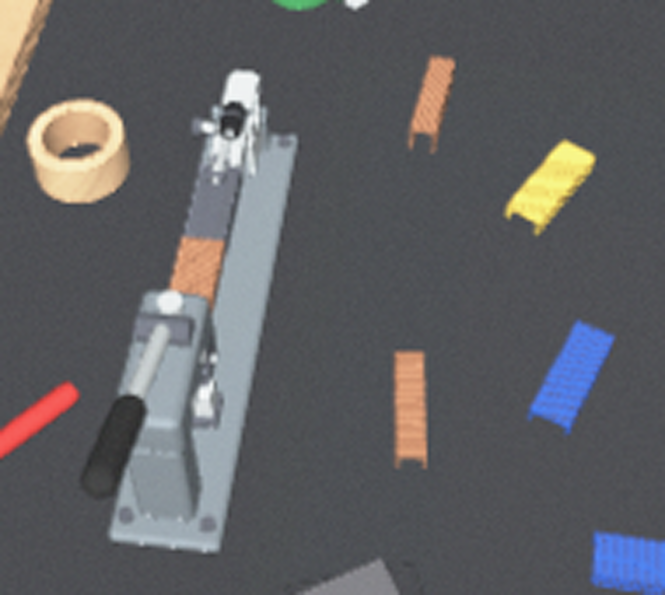

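Run:
```python
from h import *
env.close_job(); print(env.observe()['time_s'])
```

```text
the job is handed in; nothing more can be done
the job is handed in; nothing more can be done
```

The wide stick is loaded and pressed against the nose, the follower is let go, and the job was handed in at about 26 s of the 72 s allowed.

**What I did**
- I pulled the follower back by its drum grip and felt the stop at about 155 mm of feed. I then swung the handle into the catch, eased it onto the front tooth and let go.
- I set the wide copper stick on the rail. The wrist camera gave its top at z 113.5, as expected when seated, and its centre at about x -80.
- I freed the handle, eased the follower forward in small steps until the force showed the stick was home, and released it.

**Last checks**
- The top and side views put the stick's rear end at x -99.9 and -100.2.
- The grip is at about x -170, which means a feed of about 100 mm.
- The gripper is well clear.
- The narrow and tall sticks, mug, tape and sample look undisturbed in the final pictures; I did not measure their shift.

**What I could not confirm or what strayed**
- The stick's front end is hidden under the head, so I judge it home from its rear end and the force.
- I did not measure the press on the stick directly. The spring read about 8 to 9 N just before the stick took the load.
- While swinging the handle back out I pressed down on the grip with about 16 N at the worst reading. I corrected that at once, and the other vertical forces read about 6 N or less.
- The wrist camera reads about 2 mm off from the two fixed ones, so I aligned the stick to the rail within the same wrist picture.

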